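Fit the missing foot of the salon footstool

TASK

The low wooden footstool lies upside down with one of its four feet missing. Press the loose dowel upright into the blind hole of the bare corner pad until it bottoms, feeling for the hole, then set the loose foot over the dowel so that it sits flat on the pad, and let go; force nothing. Leave the display hand, the scent jar and the card stand where they are.

Things in the scene. Friction and masses are not known exactly. Their poses are not given: they have to be found in the camera images.
- stool: Low beech footstool, upside down, fixed. Origin: under the middle of its board (280 x 340 x 24 mm, sides along x, y), on the table. On it rails 26 mm high and four round corner pads 68 mm across and 32 mm high, tops 56 mm above the table. Pads at (100,130), (100,-130), (-100,-130) mm carry fitted feet 64 mm high; the fourth is bare but for its blind hole. More than 45 N spoils it.
- foot_place (a point): Nominal foot place on the bare pad's top: (-100,130,56) mm on the stool, axes as the stool's. The pad was glued on by hand: the hole in its middle lies 2.5 to 4.5 mm off this point, in any direction, and must be felt for. Hole vertical, square-edged, 17 mm wide, 28 mm deep, narrowing lower down to grip the dowel: the last 3 mm take a push of some 3 to 8 N; then it bottoms.
- dowel: Loose plain beech dowel, 16 mm across, 60 mm long, 11 to 20 g, standing on end on the table. Origin: centre of its lower end; z up along it. Fully home its lower end is 28 mm below the pad's top and 32 mm stick out: hold its upper half, fingertips 30 mm or more above its lower end.
- foot: Loose turned beech foot like the fitted ones, 64 mm high, 50 to 100 g, standing on the table the way it goes on the pad. Origin: centre of its lower face, z up. Collar 48 mm across, 12 mm high; above 18 mm a straight round body 36 mm across. In the lower face a central blind square-edged socket 17.5 mm wide, 36 mm deep takes the dowel; seated, the collar lies flat on the pad.
- diffuser: Bystander: round clear scent jar, 72 mm across and 82 mm high, with thin dried stems to 190 mm. Origin: centre of its underside.
- display_hand: Bystander: beech display hand, 225 mm high, on a round wrist 56 mm across. Origin: centre of its underside.
- card_stand: Bystander: clear stand, 50 x 100 mm and 57 mm high, with cards. Origin: centre of its underside.
Mind the look-alikes: they are no part of the job. Several things have the shape of the foot; the one meant has the colours described above.

How it is judged:
By the outcome, as a careful person would: the job done as asked, in the order asked, and still so for the second after the job is handed in, with the robot touching nothing.
It also fails if it takes over 70 s, if anything falls off the work surface, if the arm or the gripper's body presses on something with over 40 N, if the wrist force passes 120 N, or if a joint passes its speed limit or range.

ROBOT

A 7-joint arm with a two-finger parallel gripper is mounted at the origin on the work surface. World frame = base frame: x ahead of the robot, y to its left, z up, the work surface at z = 0. Lengths are in m, angles in rad, forces in N, time in s.
With the tool pointing down it reaches from about 0.375 to 0.925 m from the base axis. Payload 3.1 kg.
Tool frame: the origin (TCP) lies at the very end of the fingers, on their centre line; the grasp point (between the pads) lies bot.tcp_to_grasp behind it (bot.tcp_to_grasp is the distance from the TCP to the grasp point, in m); z points along the fingers, y is the line along which they close (so a half turn about z gives the same grasp; the last joint's range is limited). The gripper opens to 85 mm and grips with 20 to 120 N. Pads are 22 mm wide; open, the fingers measure 114 mm over their backs; the gripper's body (76 mm by 85 mm) begins 54 mm behind the grasp point. The pads swing forward as they close: fully open they stand 13 mm farther back than shut.
Start: joints at [-1.303, 0.383, 0.044, 1.598, -0.018, 1.161, -0.05], TCP at [0.232, 0.607, 0.231] pointing down, gripper open.
Joint ranges: [-2.61, 2.61], [-0.41, 2.15], [-1.48, 1.57], [0, 2.5], [-1.57, 4.71], [0.05, 1.97], [-2.85, 2.85]. Speed limits (rad/s): [2.79, 2.79, 3.14, 3.14, 3.14, 3.14, 3.14].

INTERFACE

Orientations are given as a unit quaternion [w, x, y, z].
In Python, from rig import bot gives the robot as it stands.
- The arm moves only by the tool move_arm, never from a script. Its argument "motion" is a list of rows, each an object with "dr": the turn, a rotation vector about the world's x, y, z in units of 5 degrees (1.0 is 5 degrees), a list of three; "slide": the shift along the world's x, y, z in units of 40 mm (1.0 is 40 mm), a list of three; "claw": the finger opening in mm, from 0 to 85.4. In form: [{"dr": [ax, ay, az], "slide": [tx, ty, tz], "claw": claw}, ...]. A call has exactly 8 rows; each row shifts and turns the commanded pose from where the row before left it; what a row does not reach is not made up. A row lasts 1/12 s, in which the tool goes at most 41.7 mm and 7.16 degrees, less where a joint would pass 70% of its speed; a pose out of reach is approached as far as the arm can. A call is refused whole if a number of a shift passes 1 or a number of a turn 1, either way. A call with a gripper value outside its range is refused whole. The fingers move at their own pace and stop on an object; "squeeze" is the grip in N (left out, the last holds). Time passes only in rows, so rows that do not move let the fingers close, or fill a call up. It gives the time, the measured TCP pose, the force, the opening and the grip force at its end, in the units of the state.
- bot.observe(): the state, without advancing time (a new reading comes with each control period).
- bot.read_camera(name): name is "scene" or "side" or "wrist"; returns the picture (420x560x3 uint8, blue, green, red); there is no depth.
- bot.camera_info(name): a dict with "fx", "fy", "cx", "cy" (pixels), "position" and "attitude" of the camera in the world; the wrist camera has in their place "tool_from_camera" (4x4, takes a point from camera to tool coordinates, whose origin is the TCP and whose axes are the flange's). Camera axes: x right, y down, z forward; pixel columns grow to the right and rows downward; lengths in m; the calibration is good to about 2 mm. The wrist camera is an equidistant fisheye: a pixel r from the principal point sees the ray r / f radians off the axis. A picture is of the moment at which its call begins: read the wrist's pose just before it. camera_info takes no time and is no camera call.
- bot.close_job(): hands the job in; it is judged then, once.
The state is a dict: "time_s": time; "joints": joint angles; "qd": joint speeds; "joint_torque": joint torques, N m; "tool_pos": TCP position; "orientation": TCP orientation; "force": force on the tool from outside, world axes, zero at the start; "wrist_torque": the same for the moment, N m; "gripper_width": finger opening in m; "grasp_force": force on a finger pad.
Only numpy, scipy, OpenCV 4.12 (cv2) and the standard library are available. Lean on these libraries where they do the work, as an engineer would, in place of code of your own. Each camera call takes 0.05 s, during which the arm holds its last target. There are 200 camera calls.

## Working session

There is one attempt and no reset: what is moved stays moved. The work goes in short steps, Python scripts to look and compute and a tool call to move; the robot and the scene stay as the last step left them, time stands still between calls to the robot, and variables do not carry over. Pictures are saved under pics/ and viewed, at most 10 in all, crops included, and the job is handed in when it is done.

Besides the shell and the picture viewer there is one more tool, called after "Emit:" as a command line: name --argument value ..., lists and objects as JSON in quotes. move_arm: Moves the arm, as the interface text tells. Its arguments: {"type":"object","properties":{"motion":{"type":"array"},"squeeze":{"type":"number"}},"required":["motion"]}

```bash
ls; mkdir -p pics; python3 - <<'E'
from rig import bot
import cv2,numpy as np
print(bot.observe(),bot.tcp_to_grasp)
for n in("scene","side","wrist"):
    print(n,bot.camera_info(n)); 
a=bot.read_camera("scene");b=bot.read_camera("side");
cv2.imwrite("pics/scene.png",a);cv2.imwrite("pics/side.png",b)
E
```

```text
pics
{'time_s': 0.0, 'joints': array([-1.3028181 ,  0.38387001,  0.04384157,  1.59957523, -0.01786457,
        1.16117   , -0.04985943]), 'qd': array([ 1.08824930e-03, -1.87703940e-03, -1.29140085e-04,  7.38207112e-04,
        5.95048395e-04,  4.50288047e-05, -6.68882267e-04]), 'joint_torque': array([-2.99338908e-04, -4.33471584e+01,  1.02413792e+00, -2.49515194e+01,
        1.06036506e-02,  1.12143840e-02, -6.43371223e-06]), 'tool_pos': array([0.23217468, 0.60611937, 0.22986408]), 'orientation': array([-1.51070906e-04,  1.81808463e-01,  9.83333083e-01, -1.30647546e-03]), 'force': array([-0.6186512 , -0.00875985,  0.24501827]), 'wrist_torque': array([0.02556836, 0.00239051, 0.03321214]), 'grasp_force': 0.0, 'gripper_width': 0.08528492209094919} 0.0187
scene {'fx': 469.29887067312694, 'fy': 469.29887067312694, 'cx': 283.5290973932752, 'cy': 205.94481345581062, 'position': array([1.45685845, 0.67952328, 0.83033885]), 'attitude': array([-0.19664087,  0.38263463,  0.79547643, -0.42677905])}
side {'fx': 483.87349427617744, 'fy': 483.87349427617744, 'cx': 281.87166468754197, 'cy': 208.56373345146676, 'position': array([-0.10896304, -0.75400005,  1.12641583]), 'attitude': array([-0.33278513,  0.86600743, -0.34584404,  0.14027504])}
wrist {'fx': 325.19226210127806, 'fy': 325.19226210127806, 'cx': 272.61731505546726, 'cy': 206.3824741121649, 'tool_from_camera': array([[-5.95433518e-04, -9.63162264e-01, -2.68920246e-01,
         6.71587515e-02],
       [ 9.99999776e-01, -6.55564714e-04,  1.33801042e-04,
         3.25382280e-04],
       [-3.05166738e-04, -2.68920106e-01,  9.63162439e-01,
        -1.43164646e-01],
       [ 0.00000000e+00,  0.00000000e+00,  0.00000000e+00,
         1.00000000e+00]])}
```

View pics/scene.png

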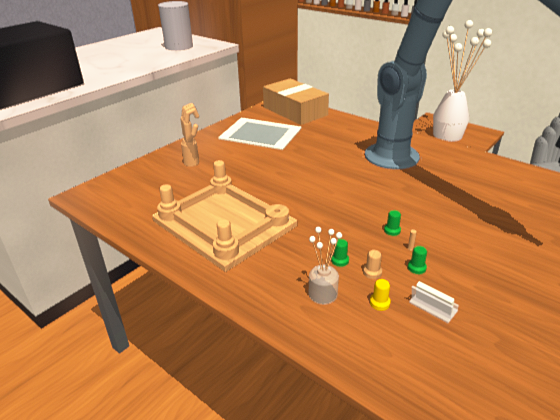

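View pics/side.png

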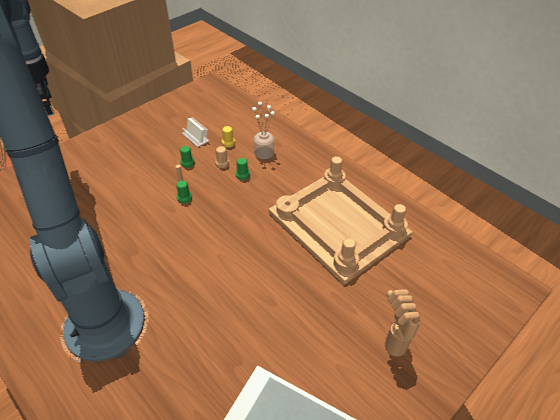

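The scene view shows the bare pad near (277,212). The things shaped like the foot are beech (373,263), yellow (381,293) and green (341,252), (394,222), (419,260). The fitted feet are also beech: (167,198), (219,174), (224,238). By the description, the loose foot is the beech one at (373,263), and the dowel is at (411,240). Side view: foot (222,157), dowel (179,173), pad (288,205). I'll check both in close crops.

```bash
python3 - <<'E'
import cv2
a=cv2.imread("pics/scene.png")[150:310,150:440];cv2.imwrite("pics/c1.png",cv2.resize(a,None,fx=2.75,fy=2.75,interpolation=2))
a=cv2.imread("pics/side.png")[95:285,160:420];cv2.imwrite("pics/c2.png",cv2.resize(a,None,fx=3,fy=3,interpolation=2))
E
```

```text
(no output)
```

View pics/c1.png

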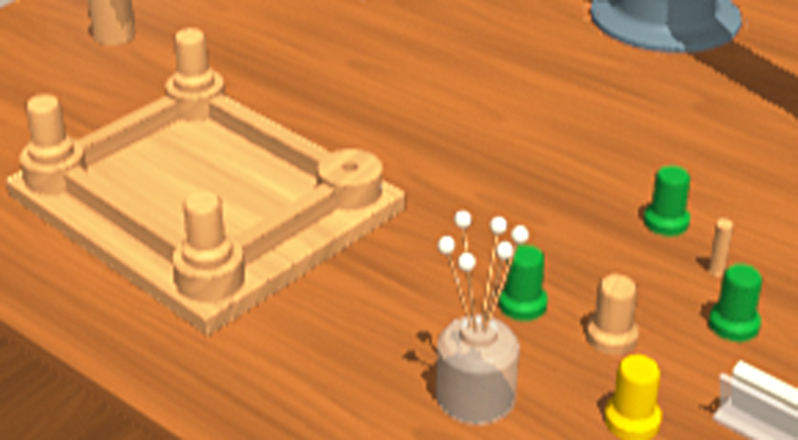

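View pics/c2.png

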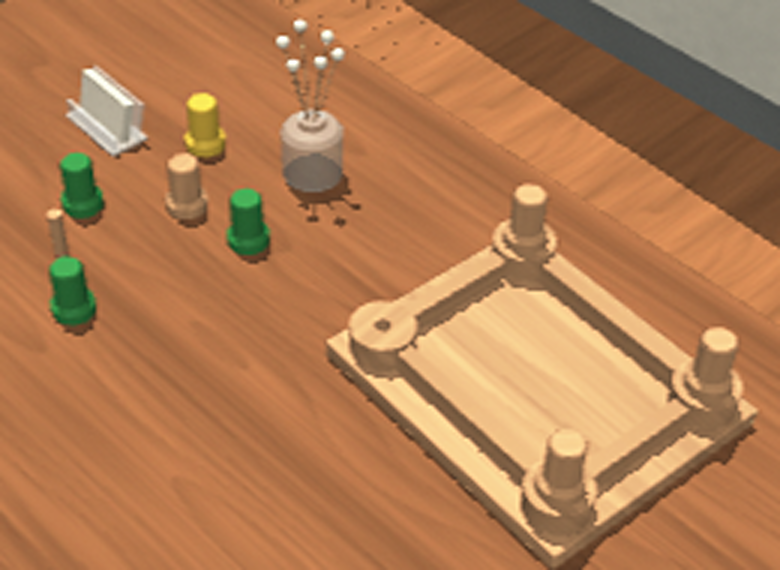

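The crops confirm it: the loose foot is the plain beech one, at c1 (615,312) and c2 (185,188). The dowel is at c1 (720,247), and the bare pad's hole is at c1 (350,167) and c2 (382,325).

```bash
cat > h.py <<'E'
import numpy as np
from rig import bot
from scipy.spatial.transform import Rotation as R
def rot(q): return R.from_quat(np.r_[q[1:],q[0]])
def ray(n,u,v):
    c=bot.camera_info(n); d=np.array([(u-c["cx"])/c["fx"],(v-c["cy"])/c["fy"],1])
    return np.array(c["position"]),rot(c["attitude"]).apply(d/np.linalg.norm(d))
def plane(n,u,v,z):
    p,d=ray(n,u,v); return p+d*(z-p[2])/d[2]
def tri(a,b):
    A=0;B=0
    for p,d in(ray("scene",*a),ray("side",*b)):
        M=np.eye(3)-np.outer(d,d);A=A+M;B=B+M@p
    x=np.linalg.solve(A,B); return x
E
python3 - <<'E'
from h import *
c1=lambda u,v:(150+(u+.5)/2.75-.5,150+(v+.5)/2.75-.5)
c2=lambda u,v:(160+(u+.5)/3-.5,95+(v+.5)/3-.5)
P={"dowel":((724,223),(55,214),.06),"foot":((618,284),(184,161),.064),"hole":((350,167),(382,325),.056),
"f+-?near":((203,199),(530,193),.12),"f":((190,36),(568,438),.12),"fdiag":((45,103),(718,336),.12),
"g1":((527,254),(247,197),.064),"g2":((673,175),(66,265),.064),"g3":((743,273),(77,161),.064),"y":((639,363),(202,101),.064),
"jar":((479,330),(312,119),.082),"card":((780,378),(112,105),.05)}
np.set_printoptions(precision=4,suppress=True)
for k,(a,b,z) in P.items():
    print(k,tri(c1(*a),c2(*b)),plane("scene",*c1(*a),z)[:2],plane("side",*c2(*b),z)[:2])
E
```

```text
dowel [0.4565 0.3025 0.061 ] [0.4529 0.3031] [0.4577 0.3011]
foot [0.6085 0.2706 0.0665] [0.6035 0.2705] [0.6112 0.2707]
hole [ 0.6019 -0.0537  0.057 ] [ 0.6    -0.0538] [ 0.6033 -0.054 ]
f+-?near [ 0.7998 -0.0673  0.1224] [ 0.7967 -0.0684] [ 0.8032 -0.0667]
f [ 0.5828 -0.3065  0.1219] [ 0.5795 -0.3075] [ 0.5855 -0.3068]
fdiag [ 0.7793 -0.323   0.1218] [ 0.7768 -0.3235] [ 0.7826 -0.3233]
g1 [0.6214 0.1792 0.0651] [0.6178 0.1802] [0.6236 0.1775]
g2 [0.4174 0.2264 0.0647] [0.4149 0.2266] [0.4183 0.2257]
g3 [0.5226 0.3529 0.0655] [0.5181 0.3536] [0.5243 0.3516]
y [0.6901 0.3379 0.0676] [0.6846 0.3376] [0.6937 0.3394]
jar [0.751  0.2149 0.08  ] [0.7514 0.2173] [0.7504 0.2113]
card [0.6201 0.4299 0.0494] [0.6125 0.435 ] [0.6223 0.4198]
```

Emit:
move_arm --motion '[{"dr": [0, 0, 0], "slide": [0.55, -0.74, -0.1], "claw": 42}, {"dr": [0, 0, 0], "slide": [0.55, -0.74, -0.1], "claw": 42}, {"dr": [0, 0, 0], "slide": [0.55, -0.74, -0.1], "claw": 42}, {"dr": [0, 0, 0], "slide": [0.55, -0.74, -0.1], "claw": 42}, {"dr": [0, 0, 0], "slide": [0.55, -0.74, -0.1], "claw": 42}, {"dr": [0, 0, 0], "slide": [0.55, -0.74, -0.1], "claw": 42}, {"dr": [0, 0, 0], "slide": [0.55, -0.74, -0.1], "claw": 42}, {"dr": [0, 0, 0], "slide": [0.55, -0.74, -0.1], "claw": 42}]' --squeeze 20

```text
time_s: 0.77
tool_pos: [0.4089, 0.3683, 0.1987]
orientation: [-0.0, 0.182, 0.983, -0.0]
force: [0.5, 0.5, -0.3]
gripper_width: 0.0417
grasp_force: 0.0
```

Emit:
move_arm --motion '[{"dr": [0, 0, 0], "slide": [0.2, -0.275, -0.29], "claw": 42}, {"dr": [0, 0, 0], "slide": [0.2, -0.275, -0.29], "claw": 42}, {"dr": [0, 0, 0], "slide": [0.2, -0.275, -0.29], "claw": 42}, {"dr": [0, 0, 0], "slide": [0.2, -0.275, -0.29], "claw": 42}, {"dr": [0, 0, 0], "slide": [0.2, -0.275, -0.29], "claw": 42}, {"dr": [0, 0, 0], "slide": [0.2, -0.275, -0.29], "claw": 42}, {"dr": [0, 0, 0], "slide": [0, 0, 0], "claw": 42}, {"dr": [0, 0, 0], "slide": [0, 0, 0], "claw": 42}]'

```text
time_s: 1.43
tool_pos: [0.456, 0.3029, 0.1287]
orientation: [-0.001, 0.183, 0.983, -0.001]
force: [-0.3, -0.3, 0.3]
gripper_width: 0.0422
grasp_force: 0.0
```

```bash
cat >> h.py <<'E'
def wT():
    s=bot.observe(); T=np.eye(4);T[:3,:3]=rot(s["orientation"]).as_matrix();T[:3,3]=s["tool_pos"]
    return T
def wplane(T,u,v,z):
    c=bot.camera_info("wrist");W=T@np.array(c["tool_from_camera"])
    x=np.array([(u-c["cx"])/c["fx"],(v-c["cy"])/c["fy"]]);r=np.hypot(*x)
    d=np.r_[x/max(r,1e-9)*np.sin(r),np.cos(r)];d=W[:3,:3]@d;p=W[:3,3]
    return p+d*(z-p[2])/d[2]
E
python3 - <<'E'
from h import *
import cv2
T=wT();a=bot.read_camera("wrist");np.save("T1.npy",T);print(T[:3,3])
cv2.imwrite("pics/w1.png",a)
E
```

```text
[0.45602937 0.30293923 0.12874213]
```

View pics/w1.png

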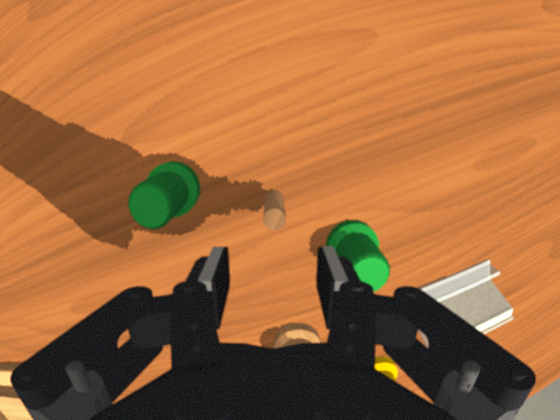

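The dowel stands between the fingers: top face near (275,217), foot of it near (274,194). The greens are at (165,200) and (357,255), clear of the fingers.

```bash
python3 - <<'E'
from h import *
T=np.load("T1.npy")
print(wplane(T,275,218,.06),wplane(T,274,196,.0))
E
```

```text
[0.45683952 0.30457669 0.06      ] [0.45584781 0.3043577  0.        ]
```

Emit:
move_arm --motion '[{"dr": [0, 0, 0], "slide": [0.012, 0.03, -0.35], "claw": 42}, {"dr": [0, 0, 0], "slide": [0, 0, -0.35], "claw": 42}, {"dr": [0, 0, 0], "slide": [0, 0, -0.35], "claw": 42}, {"dr": [0, 0, 0], "slide": [0, 0, -0.35], "claw": 42}, {"dr": [0, 0, 0], "slide": [0, 0, -0.35], "claw": 42}, {"dr": [0, 0, 0], "slide": [0, 0, -0.35], "claw": 42}, {"dr": [0, 0, 0], "slide": [0, 0, -0.2], "claw": 42}, {"dr": [0, 0, 0], "slide": [0, 0, -0.07], "claw": 30}]'

```text
time_s: 2.15
tool_pos: [0.4557, 0.3065, 0.0342]
orientation: [-0.001, 0.181, 0.984, -0.0]
force: [-0.5, -0.1, -0.6]
gripper_width: 0.0313
grasp_force: 0.0
```

Emit:
move_arm --motion '[{"dr": [0, 0, 0], "slide": [0, 0, 0], "claw": 25}, {"dr": [0, 0, 0], "slide": [0, 0, 0], "claw": 22}, {"dr": [0, 0, 0], "slide": [0, 0, 0], "claw": 19}, {"dr": [0, 0, 0], "slide": [0, 0, 0], "claw": 16}, {"dr": [0, 0, 0], "slide": [0, 0, 0], "claw": 13}, {"dr": [0, 0, 0], "slide": [0, 0, 0], "claw": 10}, {"dr": [0, 0, 0], "slide": [0, 0, 0], "claw": 10}, {"dr": [0, 0, 0], "slide": [0, 0, 0], "claw": 10}]' --squeeze 30

```text
time_s: 2.82
tool_pos: [0.4577, 0.3059, 0.0359]
orientation: [0.0, 0.182, 0.983, 0.001]
force: [-0.8, -1.1, 6.0]
gripper_width: 0.0148
grasp_force: 29.4
```

Emit:
move_arm --motion '[{"dr": [0, 0, 0], "slide": [0, 0, 0.4], "claw": 10}, {"dr": [0, 0, 0], "slide": [0, 0, 0.8], "claw": 10}, {"dr": [0, 0, 0], "slide": [0, 0, 0.8], "claw": 10}, {"dr": [0, 0, 0], "slide": [0.1, -0.2, 0.8], "claw": 10}, {"dr": [0, 0, 0], "slide": [0.2, -0.6, 0.2], "claw": 10}, {"dr": [0, 0, 0], "slide": [0.33, -0.83, 0], "claw": 10}, {"dr": [0, 0, 0], "slide": [0.33, -0.83, 0], "claw": 10}, {"dr": [0, 0, 0], "slide": [0.33, -0.83, 0], "claw": 10}]'

```text
time_s: 3.48
tool_pos: [0.5089, 0.1728, 0.1552]
orientation: [0.0, 0.181, 0.983, 0.0]
force: [0.1, -0.4, -0.4]
gripper_width: 0.015
grasp_force: 29.3
```

Emit:
move_arm --motion '[{"dr": [0, 0, 0], "slide": [0.33, -0.83, 0], "claw": 10}, {"dr": [0, 0, 0], "slide": [0.33, -0.83, 0], "claw": 10}, {"dr": [0, 0, 0], "slide": [0.33, -0.83, 0], "claw": 10}, {"dr": [0, 0, 0], "slide": [0.33, -0.83, 0], "claw": 10}, {"dr": [0, 0, 0], "slide": [0.33, -0.83, 0], "claw": 10}, {"dr": [0, 0, 0], "slide": [0.33, -0.83, 0], "claw": 10}, {"dr": [0, 0, 0], "slide": [0, 0, 0], "claw": 10}, {"dr": [0, 0, 0], "slide": [0, 0, 0], "claw": 10}]'

```text
time_s: 4.15
tool_pos: [0.5879, -0.0296, 0.1547]
orientation: [0.0, 0.185, 0.983, -0.001]
force: [0.1, 0.8, 0.4]
gripper_width: 0.0147
grasp_force: 29.3
```

```bash
python3 - <<'E'
from h import *
import cv2
for i in range(3):
    s=bot.observe();print(s["tool_pos"],s["force"],s["gripper_width"],s["grasp_force"]);a=bot.read_camera("wrist")
T=wT();np.save("T2.npy",T)
p=T[:3,3]
np.save("w2.npy",a);cv2.imwrite("pics/w2.png",a)
E
```

```text
[ 0.58788362 -0.02962124  0.15468815] [0.09762144 0.79420984 0.35772401] 0.014690138675062223 29.321044385433197
[ 0.58742641 -0.02653959  0.1544115 ] [-0.01624999  0.74032287 -0.69500945] 0.014848248879245358 29.321252703666687
[ 0.58722438 -0.02459135  0.15431373] [-0.28765791  0.04622064 -0.50884127] 0.014738809148120592 29.321381449699402
```

View pics/w2.png

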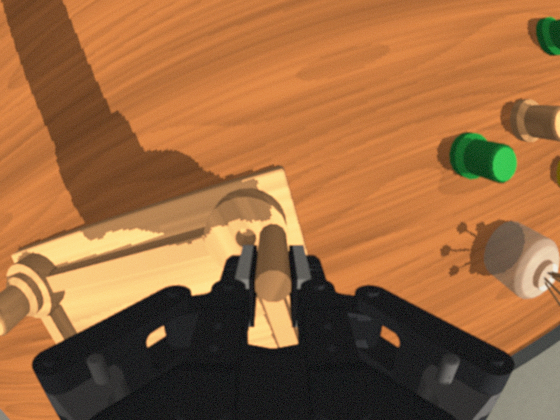

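The wrist picture shows the hole at about (247,238), half hidden in shadow, and the dowel's lower end at about (272,232). The arm had not yet settled.

```bash
python3 - <<'E'
from h import *
import cv2
T=np.load("T2.npy");s=bot.observe();print(s["tool_pos"])
print(wplane(T,247,238,.056),wplane(T,272,233,T[2,3]-.035))
a=np.load("w2.npy")[180:270,190:320];cv2.imwrite("pics/w2c.png",cv2.resize(a,None,fx=6,fy=6,interpolation=2))
E
```

```text
[ 0.58716261 -0.02356841  0.15430149]
[ 0.60455602 -0.05159567  0.056     ] [ 0.58590684 -0.02308986  0.11930149]
```

View pics/w2c.png

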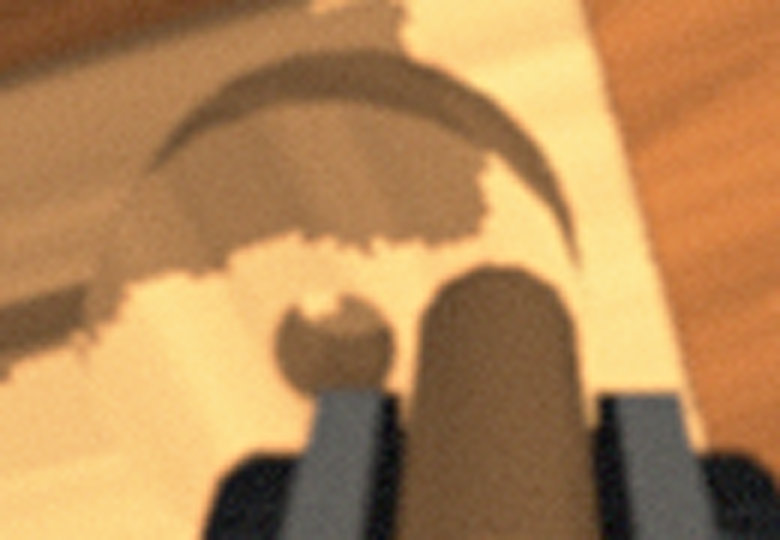

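```bash
python3 - <<'E'
from h import *
T=np.load("T2.npy");T[:3,3]=[.5872,-.0246,.1543]
h=wplane(T,245.4,237.1,.056);d=wplane(T,272.6,236,T[2,3]-.035)
print(h,d,h-d); print("tcp target",T[:3,3]+h-d, "tcp->d",d-T[:3,3], T[:3,0])
E
```

```text
[ 0.60343213 -0.05353192  0.056     ] [ 0.58781973 -0.02446197  0.1193    ] [ 0.0156124  -0.02906994 -0.0633    ]
tcp target [ 0.6028124  -0.05366994  0.091     ] tcp->d [ 0.00061973  0.00013803 -0.035     ] [-0.9345841   0.35573886  0.00155907]
```

Emit:
move_arm --motion '[{"dr": [0, 0, 0], "slide": [0.19, -0.22, -0.34], "claw": 10}, {"dr": [0, 0, 0], "slide": [0.19, -0.22, -0.34], "claw": 10}, {"dr": [0, 0, 0], "slide": [0.19, -0.22, -0.34], "claw": 10}, {"dr": [0, 0, 0], "slide": [0.19, -0.22, -0.34], "claw": 10}, {"dr": [0, 0, 0], "slide": [0, 0, 0], "claw": 10}, {"dr": [0, 0, 0], "slide": [0, 0, 0], "claw": 10}, {"dr": [0, 0, 0], "slide": [0, 0, 0], "claw": 10}, {"dr": [0, 0, 0], "slide": [0, 0, 0], "claw": 10}]'

```text
time_s: 4.97
tool_pos: [0.6185, -0.0588, 0.1014]
orientation: [0.0, 0.181, 0.984, 0.001]
force: [0.1, 0.2, 0.3]
gripper_width: 0.0148
grasp_force: 29.3
```

```bash
python3 - <<'E'
from h import *
import cv2
for i in range(3):
    T=wT();print(bot.observe()["tool_pos"]);a=bot.read_camera("wrist")
np.save("T3.npy",T);cv2.imwrite("pics/w3.png",a)
b=a[170:270,200:330];cv2.imwrite("pics/w3c.png",cv2.resize(b,None,fx=6,fy=6,interpolation=2))
E
```

```text
[ 0.61848587 -0.0587672   0.1013693 ]
[ 0.61856098 -0.05899995  0.10150063]
[ 0.61858988 -0.0593341   0.10149267]
```

View pics/w3c.png

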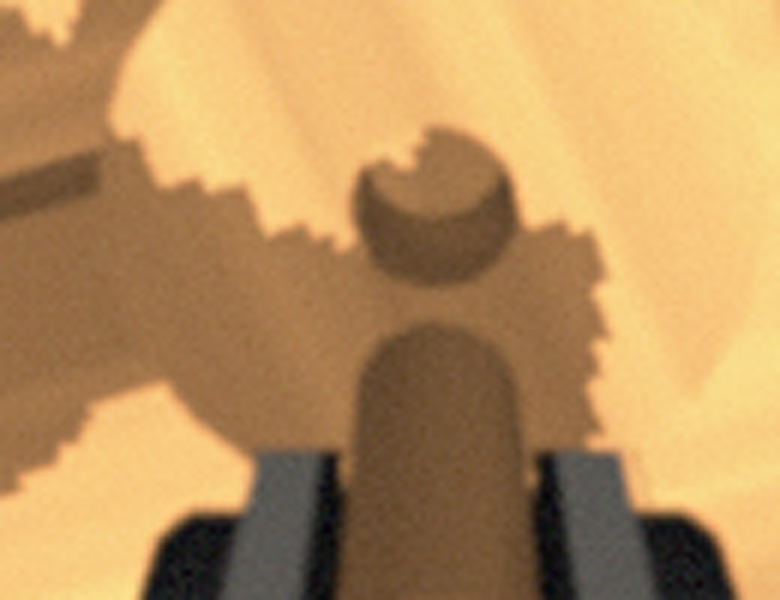

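```bash
python3 - <<'E'
from h import *
T=np.load("T3.npy")
for o in(.034,.035,.036):
    h=wplane(T,272.17,204.08,.056);d=wplane(T,272.6,236.6,T[2,3]-o)
    print(h,d,"target tcp",T[:3,3]+h-d)
# size check
print(wplane(T,200+516/6,204,.056)-wplane(T,200+355/6,204,.056))
print(wplane(T,272.6,170+127/6,.056)-wplane(T,272.6,170+287/6,.056))
E
```

```text
[ 0.60380669 -0.05354686  0.056     ] [ 0.61930039 -0.05920558  0.06749267] target tcp [ 0.60309619 -0.05367538  0.09      ]
[ 0.60380669 -0.05354686  0.056     ] [ 0.61965932 -0.05934104  0.06649267] target tcp [ 0.60273726 -0.05353992  0.091     ]
[ 0.60380669 -0.05354686  0.056     ] [ 0.62001824 -0.05947649  0.06549267] target tcp [ 0.60237833 -0.05340446  0.092     ]
[0.0057633  0.01507306 0.        ]
[-0.01554326  0.00593577  0.        ]
```

Emit:
move_arm --motion '[{"dr": [0, 0, 0], "slide": [-0.1, 0.035, -0.05], "claw": 10}, {"dr": [0, 0, 0], "slide": [-0.1, 0.035, -0.05], "claw": 10}, {"dr": [0, 0, 0], "slide": [-0.1, 0.036, -0.05], "claw": 10}, {"dr": [0, 0, 0], "slide": [-0.095, 0.036, -0.05], "claw": 10}, {"dr": [0, 0, 0], "slide": [0, 0, 0], "claw": 10}, {"dr": [0, 0, 0], "slide": [0, 0, 0], "claw": 10}, {"dr": [0, 0, 0], "slide": [0, 0, 0], "claw": 10}, {"dr": [0, 0, 0], "slide": [0, 0, 0], "claw": 10}]'

```text
time_s: 5.78
tool_pos: [0.6024, -0.055, 0.0925]
orientation: [-0.0, 0.182, 0.983, -0.0]
force: [0.1, 0.5, -1.3]
gripper_width: 0.0148
grasp_force: 29.3
```

Emit:
move_arm --motion '[{"dr": [0, 0, 0], "slide": [0, 0, -0.02], "claw": 10}, {"dr": [0, 0, 0], "slide": [0, 0, -0.02], "claw": 10}, {"dr": [0, 0, 0], "slide": [0, 0, -0.02], "claw": 10}, {"dr": [0, 0, 0], "slide": [0, 0, -0.02], "claw": 10}, {"dr": [0, 0, 0], "slide": [0, 0, -0.02], "claw": 10}, {"dr": [0, 0, 0], "slide": [0, 0, 0], "claw": 10}, {"dr": [0, 0, 0], "slide": [0, 0, 0], "claw": 10}, {"dr": [0, 0, 0], "slide": [0, 0, 0], "claw": 10}]'

```text
time_s: 6.45
tool_pos: [0.6028, -0.0543, 0.0884]
orientation: [0.0, 0.182, 0.983, 0.0]
force: [0.6, 1.4, 0.9]
gripper_width: 0.0151
grasp_force: 29.4
```

Emit:
move_arm --motion '[{"dr": [0, 0, 0], "slide": [0, 0, -0.02], "claw": 10}, {"dr": [0, 0, 0], "slide": [0, 0, -0.02], "claw": 10}, {"dr": [0, 0, 0], "slide": [0, 0, -0.02], "claw": 10}, {"dr": [0, 0, 0], "slide": [0, 0, 0], "claw": 10}, {"dr": [0, 0, 0], "slide": [0, 0, 0], "claw": 10}, {"dr": [0, 0, 0], "slide": [0, 0, 0], "claw": 10}, {"dr": [0, 0, 0], "slide": [0, 0, 0], "claw": 10}, {"dr": [0, 0, 0], "slide": [0, 0, 0], "claw": 10}]'

```text
time_s: 7.12
tool_pos: [0.6026, -0.0545, 0.0861]
orientation: [0.0, 0.182, 0.983, 0.0]
force: [1.9, 3.7, 0.0]
gripper_width: 0.0147
grasp_force: 29.4
```

Emit:
move_arm --motion '[{"dr": [0, 0, 0], "slide": [0.005, 0.012, 0], "claw": 10}, {"dr": [0, 0, 0], "slide": [0, 0, -0.02], "claw": 10}, {"dr": [0, 0, 0], "slide": [0, 0, -0.02], "claw": 10}, {"dr": [0, 0, 0], "slide": [0, 0, -0.02], "claw": 10}, {"dr": [0, 0, 0], "slide": [0, 0, -0.02], "claw": 10}, {"dr": [0, 0, 0], "slide": [0, 0, 0], "claw": 10}, {"dr": [0, 0, 0], "slide": [0, 0, 0], "claw": 10}, {"dr": [0, 0, 0], "slide": [0, 0, 0], "claw": 10}]'

```text
time_s: 7.78
tool_pos: [0.6027, -0.0544, 0.0829]
orientation: [0.0, 0.182, 0.983, 0.0]
force: [1.6, 3.0, 1.3]
gripper_width: 0.0148
grasp_force: 29.5
```

Clearly in the hole: 8 mm past the contact height with almost no vertical force. I'll follow the side force and go deeper.

Emit:
move_arm --motion '[{"dr": [0, 0, 0], "slide": [0.015, 0.03, 0], "claw": 10}, {"dr": [0, 0, 0], "slide": [0, 0, -0.03], "claw": 10}, {"dr": [0, 0, 0], "slide": [0, 0, -0.03], "claw": 10}, {"dr": [0, 0, 0], "slide": [0, 0, -0.03], "claw": 10}, {"dr": [0, 0, 0], "slide": [0, 0, -0.03], "claw": 10}, {"dr": [0, 0, 0], "slide": [0, 0, 0], "claw": 10}, {"dr": [0, 0, 0], "slide": [0, 0, 0], "claw": 10}, {"dr": [0, 0, 0], "slide": [0, 0, 0], "claw": 10}]'

```text
time_s: 8.45
tool_pos: [0.6026, -0.0537, 0.0776]
orientation: [-0.0, 0.182, 0.983, -0.0]
force: [0.7, -0.2, -0.8]
gripper_width: 0.015
grasp_force: 29.3
```

Emit:
move_arm --motion '[{"dr": [0, 0, 0], "slide": [0.004, 0, -0.04], "claw": 10}, {"dr": [0, 0, 0], "slide": [0, 0, -0.04], "claw": 10}, {"dr": [0, 0, 0], "slide": [0, 0, -0.04], "claw": 10}, {"dr": [0, 0, 0], "slide": [0, 0, -0.04], "claw": 10}, {"dr": [0, 0, 0], "slide": [0, 0, -0.03], "claw": 10}, {"dr": [0, 0, 0], "slide": [0, 0, 0], "claw": 10}, {"dr": [0, 0, 0], "slide": [0, 0, 0], "claw": 10}, {"dr": [0, 0, 0], "slide": [0, 0, 0], "claw": 10}]'

```text
time_s: 9.12
tool_pos: [0.6031, -0.0535, 0.0702]
orientation: [-0.0, 0.182, 0.983, -0.0]
force: [-0.1, -0.7, -1.2]
gripper_width: 0.0148
grasp_force: 29.3
```

Emit:
move_arm --motion '[{"dr": [0, 0, 0], "slide": [0, 0, -0.03], "claw": 10}, {"dr": [0, 0, 0], "slide": [0, 0, -0.03], "claw": 10}, {"dr": [0, 0, 0], "slide": [0, 0, -0.02], "claw": 10}, {"dr": [0, 0, 0], "slide": [0, 0, -0.02], "claw": 10}, {"dr": [0, 0, 0], "slide": [0, 0, 0], "claw": 10}, {"dr": [0, 0, 0], "slide": [0, 0, 0], "claw": 10}, {"dr": [0, 0, 0], "slide": [0, 0, 0], "claw": 10}, {"dr": [0, 0, 0], "slide": [0, 0, 0], "claw": 10}]' --squeeze 45

```text
time_s: 9.78
tool_pos: [0.6033, -0.0536, 0.0666]
orientation: [0.0, 0.182, 0.983, -0.0]
force: [-0.2, -1.9, 2.0]
gripper_width: 0.014
grasp_force: 45.1
```

Emit:
move_arm --motion '[{"dr": [0, 0, 0], "slide": [0, 0, -0.02], "claw": 10}, {"dr": [0, 0, 0], "slide": [0, 0, -0.02], "claw": 10}, {"dr": [0, 0, 0], "slide": [0, 0, 0], "claw": 10}, {"dr": [0, 0, 0], "slide": [0, 0, 0], "claw": 10}, {"dr": [0, 0, 0], "slide": [0, 0, 0], "claw": 10}, {"dr": [0, 0, 0], "slide": [0, 0, 0], "claw": 10}, {"dr": [0, 0, 0], "slide": [0, 0, 0], "claw": 10}, {"dr": [0, 0, 0], "slide": [0, 0, 0], "claw": 10}]'

```text
time_s: 10.45
tool_pos: [0.6034, -0.0536, 0.0652]
orientation: [0.0, 0.182, 0.983, -0.0]
force: [-2.9, -1.5, 5.1]
gripper_width: 0.0143
grasp_force: 45.4
```

Emit:
move_arm --motion '[{"dr": [0, 0, 0], "slide": [-0.01, -0.005, -0.02], "claw": 10}, {"dr": [0, 0, 0], "slide": [0, 0, -0.02], "claw": 10}, {"dr": [0, 0, 0], "slide": [0, 0, 0], "claw": 10}, {"dr": [0, 0, 0], "slide": [0, 0, 0], "claw": 10}, {"dr": [0, 0, 0], "slide": [0, 0, 0], "claw": 10}, {"dr": [0, 0, 0], "slide": [0, 0, 0], "claw": 10}, {"dr": [0, 0, 0], "slide": [0, 0, 0], "claw": 10}, {"dr": [0, 0, 0], "slide": [0, 0, 0], "claw": 10}]'

```text
time_s: 11.12
tool_pos: [0.6035, -0.0536, 0.0641]
orientation: [0.001, 0.182, 0.983, 0.0]
force: [-0.7, -1.8, 7.0]
gripper_width: 0.0143
grasp_force: 45.6
```

Emit:
move_arm --motion '[{"dr": [0, 0, 0], "slide": [0, 0, -0.02], "claw": 10}, {"dr": [0, 0, 0], "slide": [0, 0, -0.02], "claw": 10}, {"dr": [0, 0, 0], "slide": [0, 0, 0], "claw": 10}, {"dr": [0, 0, 0], "slide": [0, 0, 0], "claw": 10}, {"dr": [0, 0, 0], "slide": [0, 0, 0], "claw": 10}, {"dr": [0, 0, 0], "slide": [0, 0, 0], "claw": 10}, {"dr": [0, 0, 0], "slide": [0, 0, 0], "claw": 10}, {"dr": [0, 0, 0], "slide": [0, 0, 0], "claw": 10}]'

```text
time_s: 11.78
tool_pos: [0.6038, -0.0537, 0.0639]
orientation: [0.001, 0.182, 0.983, 0.0]
force: [-4.1, -2.4, 13.8]
gripper_width: 0.0144
grasp_force: 46.4
```

Emit:
move_arm --motion '[{"dr": [0, 0, 0], "slide": [0, 0, 0.03], "claw": 10}, {"dr": [0, 0, 0], "slide": [0, 0, 0], "claw": 14}, {"dr": [0, 0, 0], "slide": [0, 0, 0], "claw": 22}, {"dr": [0, 0, 0], "slide": [0, 0, 0], "claw": 30}, {"dr": [0, 0, 0], "slide": [0, 0, 0], "claw": 36}, {"dr": [0, 0, 0], "slide": [0, 0, 0], "claw": 40}, {"dr": [0, 0, 0], "slide": [0, 0, 0.2], "claw": 40}, {"dr": [0, 0, 0], "slide": [0, 0, 0.5], "claw": 40}]'

```text
time_s: 12.45
tool_pos: [0.5999, -0.0527, 0.0881]
orientation: [-0.004, 0.182, 0.983, -0.001]
force: [-0.6, -1.6, -0.6]
gripper_width: 0.0401
grasp_force: 0.0
```

Emit:
move_arm --motion '[{"dr": [0, 0, 0], "slide": [0, 0, 0.8], "claw": 40}, {"dr": [0, 0, 0], "slide": [0, 0, 0.8], "claw": 40}, {"dr": [0, 0, 0], "slide": [0, 0, 0.8], "claw": 50}, {"dr": [0, 0, 0], "slide": [-0.05, 0.5, 0.3], "claw": 60}, {"dr": [0, 0, 0], "slide": [-0.1, 0.85, 0], "claw": 62}, {"dr": [0, 0, 0], "slide": [-0.1, 0.85, 0], "claw": 62}, {"dr": [0, 0, 0], "slide": [0, 0.4, 0], "claw": 62}, {"dr": [0, 0, 0], "slide": [0, 0.1, 0], "claw": 62}]'

```text
time_s: 13.12
tool_pos: [0.5925, 0.061, 0.1992]
orientation: [-0.0, 0.178, 0.984, 0.002]
force: [-0.1, 0.9, 0.2]
gripper_width: 0.0622
grasp_force: 0.0
```

```bash
python3 - <<'E'
from h import *
import cv2
for i in range(3):
    T=wT();print(T[:3,3]);a=bot.read_camera("wrist")
np.save("T4.npy",T);cv2.imwrite("pics/w4.png",a)
E
```

```text
[0.5924571  0.06101564 0.19924367]
[0.59267764 0.05877813 0.19907926]
[0.59284896 0.05563406 0.19902953]
```

View pics/w4.png

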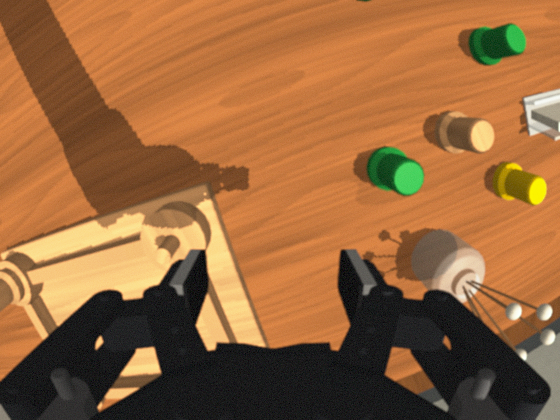

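The dowel stands upright in the pad at (168,250). The beech foot has its top at (480,137) and its base at about (456,132), beside green (400,172) and yellow (525,188).

```bash
python3 - <<'E'
from h import *
T=np.load("T4.npy")
print(wplane(T,480,137,.064),wplane(T,456,132,.006),bot.observe()["tool_pos"])
E
```

```text
[0.60914227 0.26782749 0.064     ] [0.6100028 0.2742236 0.006    ] [0.59293443 0.05329463 0.1989821 ]
```

Emit:
move_arm --motion '[{"dr": [0, 0, 0], "slide": [0.05, 0.6, 0], "claw": 62}, {"dr": [0, 0, 0], "slide": [0.08, 0.9, 0], "claw": 62}, {"dr": [0, 0, 0], "slide": [0.08, 0.9, -0.2], "claw": 62}, {"dr": [0, 0, 0], "slide": [0.08, 0.9, -0.3], "claw": 62}, {"dr": [0, 0, 0], "slide": [0.06, 0.9, -0.3], "claw": 62}, {"dr": [0, 0, 0], "slide": [0.05, 0.8, -0.3], "claw": 62}, {"dr": [0, 0, 0], "slide": [0, 0.3, -0.3], "claw": 62}, {"dr": [0, 0, 0], "slide": [0, 0.1, -0.3], "claw": 62}]'

```text
time_s: 13.93
tool_pos: [0.6091, 0.2726, 0.1299]
orientation: [0.0, 0.181, 0.984, 0.0]
force: [-0.3, -0.1, -0.1]
gripper_width: 0.0621
grasp_force: 0.0
```

```bash
python3 - <<'E'
from h import *
import cv2
for i in range(7):
    T=wT();a=bot.read_camera("wrist")
print(T[:3,3])
np.save("T5.npy",T);cv2.imwrite("pics/w5.png",a)
E
```

```text
[0.61063462 0.2666572  0.13194225]
```

View pics/w5.png

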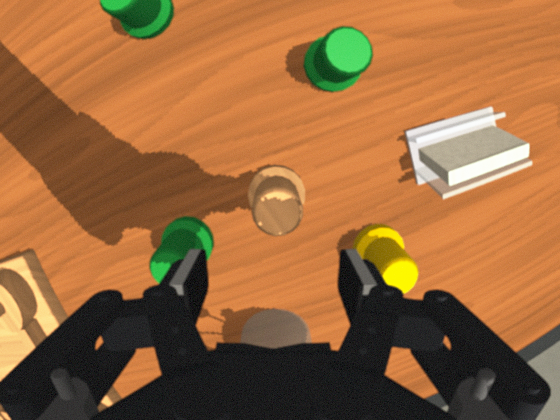

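The foot is centred between the fingers: top face centre (278,212), collar centre (277,196). The green at (183,250) and the yellow at (387,262) are clear.

```bash
python3 - <<'E'
from h import *
import cv2
T=np.load("T5.npy");a=cv2.imread("pics/w5.png")
t=wplane(T,278,212,.064);b=wplane(T,277,195.5,.006);print(t,b,(t-T[:3,3])@T[:3,:3],(b-T[:3,3])@T[:3,:3])
E
```

```text
[0.60823233 0.2718494  0.064     ] [0.61082023 0.27092007 0.006     ] [0.00426781 0.00400415 0.06793108] [0.00164448 0.00410654 0.12593684]
```

```bash
python3 - <<'E'
from h import *
import cv2
a=cv2.imread("pics/w5.png");c=a[155:245,235:320]
lab=cv2.cvtColor(cv2.GaussianBlur(a,(3,3),0),cv2.COLOR_BGR2HSV)
for p in[(277,215),(277,190),(255,185),(277,173),(277,160),(240,190),(320,190),(277,250),(295,215),(262,215)]: print(p,a[p[1],p[0]],lab[p[1],p[0]])
s=lab[155:250,230:325,1].astype(int)
for y in range(0,95,4): print(155+y,' '.join('%3d'%v for v in s[y,::4]))
E
```

```text
(277, 215) [ 81 127 178] [ 14 138 181]
(277, 190) [ 98 153 214] [ 14 137 214]
(255, 185) [ 73 117 166] [ 15 139 165]
(277, 173) [110 178 234] [ 16 134 234]
(277, 160) [ 75 138 222] [ 13 172 219]
(240, 190) [ 46  85 138] [ 13 168 137]
(320, 190) [ 70 129 209] [ 13 174 208]
(277, 250) [ 64 122 200] [ 13 173 199]
(295, 215) [ 80 132 178] [ 15 138 178]
(262, 215) [ 85 129 183] [ 14 137 183]
155 171 172 172 173 172 175 173 172 171 171 172 171 172 173 172 172 174 171 175 175 173 175 172 174
159 172 172 175 170 173 172 172 171 171 173 172 171 173 172 176 173 171 174 172 172 172 172 171 171
163 173 170 172 171 174 172 173 171 171 172 172 170 171 173 172 172 173 173 171 174 172 173 172 174
167 172 173 172 174 173 173 170 172 162 146 141 138 139 138 149 170 173 171 172 172 172 171 172 172
171 173 172 173 174 172 168 172 151 138 133 132 134 133 133 135 137 157 172 172 170 172 172 172 172
175 170 174 174 167 171 169 151 138 138 137 136 136 138 135 135 136 134 156 170 172 168 171 171 172
179 169 171 171 168 171 164 138 136 139 138 137 134 137 133 134 138 134 134 168 173 172 171 171 171
183 164 16
[... 989 characters left out ...]

223 172 171 172 172 171 173 167 137 138 139 138 139 136 139 134 136 139 141 173 174 171 172 172 173
227 173 172 173 174 169 174 172 155 137 137 137 136 138 138 138 139 140 170 172 173 172 172 170 172
231 173 173 173 172 176 174 170 172 166 139 138 137 137 138 136 148 171 172 173 172 171 173 175 171
235 171 172 173 171 174 172 170 172 172 173 164 150 153 157 168 171 173 172 170 174 173 172 171 173
239 170 174 173 172 173 171 175 171 173 172 170 174 171 172 173 171 173 173 174 174 173 174 172 171
243 173 172 173 173 171 173 171 174 173 171 175 175 171 173 173 174 174 172 172 172 172 170 174 173
247 172 173 173 171 173 172 173 173 171 172 172 173 173 173 172 171 174 172 172 172 173 172 171 172
```

Saturation separates the foot cleanly, so I'll fit a projected silhouette of it.

```bash
cat > fit.py <<'E'
from h import *
import cv2
from scipy.optimize import minimize
def proj(T,P):
    c=bot.camera_info("wrist");W=np.linalg.inv(T@np.array(c["tool_from_camera"]))
    q=P@W[:3,:3].T+W[:3,3];r=np.hypot(q[:,0],q[:,1]);th=np.arctan2(r,q[:,2])
    return np.c_[c["cx"]+c["fx"]*th*q[:,0]/r,c["cy"]+c["fy"]*th*q[:,1]/r]
t=np.linspace(0,2*np.pi,60)
def cyl(x,y,z0,z1,r): return np.r_[tuple(np.c_[x+r*np.cos(t),y+r*np.sin(t),0*t+z] for z in(z0,z1))]
def fit(T,mask,parts,x0,k=4):
    def f(x):
        m=np.zeros([s*k for s in mask.shape],np.uint8)
        for z0,z1,r in parts:
            cv2.fillConvexPoly(m,cv2.convexHull(np.round((proj(T,cyl(*x,z0,z1,r))+.5)*k-.5).astype(np.int32)),255)
        m=cv2.resize(m,mask.shape[::-1],interpolation=cv2.INTER_AREA)
        return np.abs(m/255.-mask).sum()
    s=np.array(x0)+np.array([[0,0],[.004,0],[0,.004]])
    o=minimize(f,x0,method="Nelder-Mead",options=dict(initial_simplex=s,xatol=1e-4,fatol=.1));return o.x,o.fun,mask.sum()
E
python3 - <<'E'
from fit import *
T=np.load("T5.npy");a=cv2.imread("pics/w5.png");s=cv2.cvtColor(a,cv2.COLOR_BGR2HSV)[...,1].astype(float)
m=np.zeros(s.shape);m[155:245,230:325]=np.clip((172-s)/35,0,1)[155:245,230:325];m=np.where(m<.25,0,m)
for _ in [0]:
    x,e,n=fit(T,m,[(0,.012,.024),(.012,.064,.018)],(.6095,.2714));print(x,e,n)
    d=np.r_[x,T[2,3]]-T[:3,3];print("tool offs",d@T[:3,:3],bot.observe()["tool_pos"])
E
```

```text
[0.60755103 0.27117303] 373.1120448179272 3132.857142857143
tool offs [ 4.51069147e-03  3.09107013e-03 -1.13815859e-05] [0.61057154 0.26740277 0.1321741 ]
```

```bash
python3 - <<'E'
from fit import *
T=np.load("T5.npy")
for u,v,z in[(277,191.3,0),(277.5,214.7,.064)]:
    b=wplane(T,u,v,z);print(b,(b-T[:3,3])@T[:3,:3])
a=cv2.imread("pics/w5.png");s=cv2.cvtColor(a,cv2.COLOR_BGR2HSV)[...,1].astype(float)
m=np.zeros(s.shape);m[155:245,230:325]=(s<156)[155:245,230:325]
x,e,n=fit(T,m,[(0,.012,.024),(.012,.064,.018)],(.6095,.2714));print(x,e,n)
p=lambda z0,z1,r:proj(T,cyl(*x,z0,z1,r))
for q in(p(0,.012,.024),p(.012,.064,.018)): print(q.min(0),q.max(0))
ys,xs=np.where(cv2.erode(m.astype(np.uint8),np.ones((3,3)))>0);print(xs.min()-1,xs.max()+1,ys.min()-1,ys.max()+1)
E
```

```text
[0.60872127 0.27181244 0.        ] [0.00393713 0.0041806  0.13193186]
[0.60989613 0.27084645 0.064     ] [0.00235362 0.00367246 0.06793539]
[0.60728613 0.27109132] 217.678431372549 3228.0
[246.95466905 162.65702835] [304.49969516 220.71449494]
[249.91586407 171.94250351] [302.93470498 235.97009341]
248 304 165 235
```

Emit:
move_arm --motion '[{"dr": [0, 0, 0], "slide": [0, 0, -0.3], "claw": 62}, {"dr": [0, 0, 0], "slide": [0, 0, -0.3], "claw": 62}, {"dr": [0, 0, 0], "slide": [0, 0, -0.3], "claw": 62}, {"dr": [0, 0, 0], "slide": [0, 0, -0.2], "claw": 62}, {"dr": [0, 0, 0], "slide": [0, 0, 0], "claw": 62}, {"dr": [0, 0, 0], "slide": [0, 0, 0], "claw": 62}, {"dr": [0, 0, 0], "slide": [0, 0, 0], "claw": 62}, {"dr": [0, 0, 0], "slide": [0, 0, 0], "claw": 62}]'

```text
time_s: 14.95
tool_pos: [0.6095, 0.2709, 0.0875]
orientation: [0.001, 0.182, 0.983, 0.0]
force: [0.1, 1.1, 0.0]
gripper_width: 0.0621
grasp_force: 0.0
```

Emit:
move_arm --motion '[{"dr": [0, 0, 0], "slide": [-0.01, 0.015, -0.3], "claw": 62}, {"dr": [0, 0, 0], "slide": [0, 0, -0.3], "claw": 62}, {"dr": [0, 0, 0], "slide": [0, 0, -0.3], "claw": 62}, {"dr": [0, 0, 0], "slide": [0, 0, -0.3], "claw": 62}, {"dr": [0, 0, 0], "slide": [0, 0, -0.2], "claw": 62}, {"dr": [0, 0, 0], "slide": [0, 0, 0], "claw": 62}, {"dr": [0, 0, 0], "slide": [0, 0, 0], "claw": 58}, {"dr": [0, 0, 0], "slide": [0, 0, 0], "claw": 54}]'

```text
time_s: 15.62
tool_pos: [0.6089, 0.2712, 0.031]
orientation: [0.0, 0.182, 0.983, 0.0]
force: [-0.9, -0.2, -0.5]
gripper_width: 0.0538
grasp_force: 0.0
```

Emit:
move_arm --motion '[{"dr": [0, 0, 0], "slide": [0, 0, 0], "claw": 50}, {"dr": [0, 0, 0], "slide": [0, 0, 0], "claw": 46}, {"dr": [0, 0, 0], "slide": [0, 0, 0], "claw": 42}, {"dr": [0, 0, 0], "slide": [0, 0, 0], "claw": 38}, {"dr": [0, 0, 0], "slide": [0, 0, 0], "claw": 34}, {"dr": [0, 0, 0], "slide": [0, 0, 0], "claw": 30}, {"dr": [0, 0, 0], "slide": [0, 0, 0], "claw": 28}, {"dr": [0, 0, 0], "slide": [0, 0, 0], "claw": 28}]' --squeeze 30

```text
time_s: 16.28
tool_pos: [0.609, 0.2714, 0.0315]
orientation: [0.0, 0.182, 0.983, 0.0]
force: [0.2, 0.3, 3.8]
gripper_width: 0.0349
grasp_force: 30.2
```

Emit:
move_arm --motion '[{"dr": [0, 0, 0], "slide": [0, 0, 0.4], "claw": 28}, {"dr": [0, 0, 0], "slide": [0, 0, 0.8], "claw": 28}, {"dr": [0, 0, 0], "slide": [0, 0, 0.8], "claw": 28}, {"dr": [0, 0, 0], "slide": [0, 0, 0.8], "claw": 28}, {"dr": [0, 0, 0], "slide": [0, -0.3, 0.2], "claw": 28}, {"dr": [0, 0, 0], "slide": [0, -0.7, 0], "claw": 28}, {"dr": [0, 0, 0], "slide": [0, -0.8, 0], "claw": 28}, {"dr": [0, 0, 0], "slide": [0, -0.7, 0], "claw": 28}]'

```text
time_s: 16.95
tool_pos: [0.6078, 0.1692, 0.1502]
orientation: [-0.0, 0.182, 0.983, -0.001]
force: [0.9, -1.7, -1.1]
gripper_width: 0.0358
grasp_force: 30.1
```

Emit:
move_arm --motion '[{"dr": [0, 0, 0], "slide": [0, -0.8, 0], "claw": 28}, {"dr": [0, 0, 0], "slide": [0, -0.8, 0], "claw": 28}, {"dr": [0, 0, 0], "slide": [0, -0.8, 0], "claw": 28}, {"dr": [0, 0, 0], "slide": [0, -0.8, 0], "claw": 28}, {"dr": [0, 0, 0], "slide": [0, -0.6, 0], "claw": 28}, {"dr": [0, 0, 0], "slide": [0, -0.2, 0], "claw": 28}, {"dr": [0, 0, 0], "slide": [0, 0, 0], "claw": 28}, {"dr": [0, 0, 0], "slide": [0, 0, 0], "claw": 28}]'

```text
time_s: 17.62
tool_pos: [0.608, 0.0119, 0.1501]
orientation: [-0.001, 0.182, 0.983, 0.0]
force: [0.4, 0.1, -0.6]
gripper_width: 0.0351
grasp_force: 30.1
```

```bash
python3 - <<'E'
from fit import *
for i in range(8): T=wT();a=bot.read_camera("wrist")
print(T[:3,3],bot.observe()["force"]);np.save("T6.npy",T);cv2.imwrite("pics/w6.png",a)
g=cv2.cvtColor(a,cv2.COLOR_BGR2GRAY);s=cv2.cvtColor(a,cv2.COLOR_BGR2HSV)[...,1]
print("col 272 gray");print(g[130:300:2,272]);
for y in range(195,245,5):print(y,g[y,190:360:3])
x=np.r_[T[:2,3]]
q=proj(T,cyl(*x,T[2,3]-.031,T[2,3]-.019,.024));print(q.min(0),q.max(0))
E
```

```text
[0.60856889 0.0128779  0.15078167] [ 1.03861622  0.77227225 -0.41459651]
col 272 gray
[142 154 148 139 140 140 140 147 144 148 146 147 149 152 139 138 149 149
 149 154 151 147 137 138 140 140 140 146 143 146 150 153 152 145 100  90
 126 180 184 185 186 184 186 183 116  93  97  95  95  93  93  94 100  97
 100  95  98 100 103  99 103 118 125 129 118 126 131 136 142 140 137 142
 139 145 139 144 139 143 142 142 138 141 140 139 137]
195 [142 132 133 138 139 138 137 113  98  97  87  89  89 135 148 147 149 145
 100  80  80 104 142 146 155 155 153 151 151 149 150 148 154 151 152 148
 144 149 144 147 144 147 143 140 150 142 145 146 149 149 147 147 139 148
 147 150 154]
200 [140 143 135 134 134 140 133 142 142 135  96  88  85  87 128 146 145 141
 122  85  99 148 128 105  89  90  88  86  93  88  87  81  94 130 150 147
 148 147 145 138 132 134 145 149 152 148 146 144 144 147 150 156 153 149
 140 144 143]
205 [142 141 144 136 133 137 138 136 141 142 147 113  87  83  84 131 142 144
 136  97  92 104 134 159 178 185 183 184 189 189 187 172 168 121  94  88
 113 133 136 148 147 150 145 146 146 150 153
[... 1057 characters left out ...]
20 124 129
 130  90  89  98  97 101 100  98  93  96  98  93  97 102  99 105  96  97
  85 100 109 112 111 119 135 137 135 136 128 126 126 121 127 130 137 144
 155 159 158]
235 [ 99  87  79  82 123 138 212 222 220 213 215 217 218 206 114 119 123 116
  99 100  95  97 100 102 102  99  97  93  99  97 100  99 108  93 103  99
  91  83  98 108 107 112 125 126 127 124 126 139 147 157 156 155 156 155
 151 145 147]
240 [ 85  82  77 121 148 210 221 220 221 219 215 216 217 184 120 118 120  86
  94  97  98  94  98  95 101 100  98  96  98 103 102 104 104  99  89 100
 103  79  81 107 109 108 123 144 152 154 157 159 154 149 148 147 141 143
 144 147 145]
[227.67999784 196.84742214] [316.3191767  284.35316922]
```

Emit:
move_arm --motion '[{"dr": [0, 0, 0], "slide": [-0.05, -0.5, 0], "claw": 28}, {"dr": [0, 0, 0], "slide": [-0.05, -0.6, -0.1], "claw": 28}, {"dr": [0, 0, 0], "slide": [-0.015, -0.4, -0.2], "claw": 28}, {"dr": [0, 0, 0], "slide": [0, -0.16, -0.2], "claw": 28}, {"dr": [0, 0, 0], "slide": [0, 0, -0.1], "claw": 28}, {"dr": [0, 0, 0], "slide": [0, 0, 0], "claw": 28}, {"dr": [0, 0, 0], "slide": [0, 0, 0], "claw": 28}, {"dr": [0, 0, 0], "slide": [0, 0, 0], "claw": 28}]'

```text
time_s: 18.68
tool_pos: [0.6044, -0.0529, 0.1269]
orientation: [0.0, 0.18, 0.984, 0.001]
force: [-0.3, -1.3, 0.3]
gripper_width: 0.0353
grasp_force: 30.1
```

Emit:
move_arm --motion '[{"dr": [0, 0, 0], "slide": [0, 0, 0], "claw": 28}, {"dr": [0, 0, 0], "slide": [0, 0, 0], "claw": 28}, {"dr": [0, 0, 0], "slide": [0, 0, 0], "claw": 28}, {"dr": [0, 0, 0], "slide": [0, 0, 0], "claw": 28}, {"dr": [0, 0, 0], "slide": [0, 0, 0], "claw": 28}, {"dr": [0, 0, 0], "slide": [0, 0, 0], "claw": 28}, {"dr": [0, 0, 0], "slide": [0, 0, 0], "claw": 28}, {"dr": [0, 0, 0], "slide": [0, 0, 0], "claw": 28}]'

```text
time_s: 19.35
tool_pos: [0.6039, -0.0553, 0.1269]
orientation: [0.0, 0.182, 0.983, -0.0]
force: [0.7, -0.1, -0.8]
gripper_width: 0.0353
grasp_force: 30.1
```

Emit:
move_arm --motion '[{"dr": [0, 0, 0], "slide": [0, 0.04, -0.03], "claw": 28}, {"dr": [0, 0, 0], "slide": [0, 0, -0.06], "claw": 28}, {"dr": [0, 0, 0], "slide": [0, 0, -0.05], "claw": 28}, {"dr": [0, 0, 0], "slide": [0, 0, -0.04], "claw": 28}, {"dr": [0, 0, 0], "slide": [0, 0, 0], "claw": 28}, {"dr": [0, 0, 0], "slide": [0, 0, 0], "claw": 28}, {"dr": [0, 0, 0], "slide": [0, 0, 0], "claw": 28}, {"dr": [0, 0, 0], "slide": [0, 0, 0], "claw": 28}]'

```text
time_s: 20.02
tool_pos: [0.604, -0.0537, 0.1197]
orientation: [0.0, 0.182, 0.983, 0.0]
force: [-1.1, 0.2, -0.9]
gripper_width: 0.0352
grasp_force: 30.1
```

Emit:
move_arm --motion '[{"dr": [0, 0, 0], "slide": [0, 0, -0.02], "claw": 28}, {"dr": [0, 0, 0], "slide": [0, 0, -0.02], "claw": 28}, {"dr": [0, 0, 0], "slide": [0, 0, -0.02], "claw": 28}, {"dr": [0, 0, 0], "slide": [0, 0, -0.02], "claw": 28}, {"dr": [0, 0, 0], "slide": [0, 0, 0], "claw": 28}, {"dr": [0, 0, 0], "slide": [0, 0, 0], "claw": 28}, {"dr": [0, 0, 0], "slide": [0, 0, 0], "claw": 28}, {"dr": [0, 0, 0], "slide": [0, 0, 0], "claw": 28}]'

```text
time_s: 20.68
tool_pos: [0.604, -0.0536, 0.1165]
orientation: [0.0, 0.182, 0.983, 0.0]
force: [0.6, -0.4, -2.1]
gripper_width: 0.035
grasp_force: 30.1
```

Emit:
move_arm --motion '[{"dr": [0, 0, 0], "slide": [0, 0, -0.03], "claw": 28}, {"dr": [0, 0, 0], "slide": [0, 0, -0.03], "claw": 28}, {"dr": [0, 0, 0], "slide": [0, 0, -0.03], "claw": 28}, {"dr": [0, 0, 0], "slide": [0, 0, -0.03], "claw": 28}, {"dr": [0, 0, 0], "slide": [0, 0, 0], "claw": 28}, {"dr": [0, 0, 0], "slide": [0, 0, 0], "claw": 28}, {"dr": [0, 0, 0], "slide": [0, 0, 0], "claw": 28}, {"dr": [0, 0, 0], "slide": [0, 0, 0], "claw": 28}]'

```text
time_s: 21.35
tool_pos: [0.6039, -0.0536, 0.1117]
orientation: [-0.0, 0.182, 0.983, 0.0]
force: [0.1, -0.1, 0.1]
gripper_width: 0.0354
grasp_force: 30.1
```

The socket is over the dowel with no force. Contact with the pad should come at a TCP height of about 0.087.

Emit:
move_arm --motion '[{"dr": [0, 0, 0], "slide": [0, 0, -0.1], "claw": 28}, {"dr": [0, 0, 0], "slide": [0, 0, -0.1], "claw": 28}, {"dr": [0, 0, 0], "slide": [0, 0, -0.1], "claw": 28}, {"dr": [0, 0, 0], "slide": [0, 0, -0.1], "claw": 28}, {"dr": [0, 0, 0], "slide": [0, 0, -0.05], "claw": 28}, {"dr": [0, 0, 0], "slide": [0, 0, 0], "claw": 28}, {"dr": [0, 0, 0], "slide": [0, 0, 0], "claw": 28}, {"dr": [0, 0, 0], "slide": [0, 0, 0], "claw": 28}]'

```text
time_s: 22.02
tool_pos: [0.6039, -0.0536, 0.0937]
orientation: [-0.0, 0.182, 0.983, 0.0]
force: [-0.5, -0.1, -0.5]
gripper_width: 0.035
grasp_force: 30.1
```

Emit:
move_arm --motion '[{"dr": [0, 0, 0], "slide": [0, 0, -0.03], "claw": 28}, {"dr": [0, 0, 0], "slide": [0, 0, -0.03], "claw": 28}, {"dr": [0, 0, 0], "slide": [0, 0, -0.03], "claw": 28}, {"dr": [0, 0, 0], "slide": [0, 0, -0.02], "claw": 28}, {"dr": [0, 0, 0], "slide": [0, 0, 0], "claw": 28}, {"dr": [0, 0, 0], "slide": [0, 0, 0], "claw": 28}, {"dr": [0, 0, 0], "slide": [0, 0, 0], "claw": 28}, {"dr": [0, 0, 0], "slide": [0, 0, 0], "claw": 28}]'

```text
time_s: 22.68
tool_pos: [0.604, -0.0536, 0.0893]
orientation: [0.0, 0.182, 0.983, 0.0]
force: [-0.1, -0.2, -0.6]
gripper_width: 0.0351
grasp_force: 30.1
```

Emit:
move_arm --motion '[{"dr": [0, 0, 0], "slide": [0, 0, -0.02], "claw": 28}, {"dr": [0, 0, 0], "slide": [0, 0, -0.02], "claw": 28}, {"dr": [0, 0, 0], "slide": [0, 0, -0.02], "claw": 28}, {"dr": [0, 0, 0], "slide": [0, 0, 0], "claw": 28}, {"dr": [0, 0, 0], "slide": [0, 0, 0], "claw": 28}, {"dr": [0, 0, 0], "slide": [0, 0, 0], "claw": 28}, {"dr": [0, 0, 0], "slide": [0, 0, 0], "claw": 28}, {"dr": [0, 0, 0], "slide": [0, 0, 0], "claw": 28}]'

```text
time_s: 23.35
tool_pos: [0.6041, -0.0537, 0.0875]
orientation: [0.0, 0.182, 0.983, 0.0]
force: [-2.9, 0.6, 6.0]
gripper_width: 0.0354
grasp_force: 30.5
```

Emit:
move_arm --motion '[{"dr": [0, 0, 0], "slide": [0, 0, -0.015], "claw": 28}, {"dr": [0, 0, 0], "slide": [0, 0, 0], "claw": 28}, {"dr": [0, 0, 0], "slide": [0, 0, 0], "claw": 28}, {"dr": [0, 0, 0], "slide": [0, 0, 0], "claw": 28}, {"dr": [0, 0, 0], "slide": [0, 0, 0], "claw": 28}, {"dr": [0, 0, 0], "slide": [0, 0, 0], "claw": 28}, {"dr": [0, 0, 0], "slide": [0, 0, 0], "claw": 28}, {"dr": [0, 0, 0], "slide": [0, 0, 0], "claw": 28}]'

```text
time_s: 24.02
tool_pos: [0.6041, -0.0537, 0.0874]
orientation: [0.0, 0.182, 0.983, 0.0]
force: [-2.3, 0.7, 7.7]
gripper_width: 0.0356
grasp_force: 31.0
```

Seated on the pad at the expected height, with the force rising and no further travel. I'll ease off, open and lift away.

Emit:
move_arm --motion '[{"dr": [0, 0, 0], "slide": [0, 0, 0.015], "claw": 28}, {"dr": [0, 0, 0], "slide": [0, 0, 0], "claw": 34}, {"dr": [0, 0, 0], "slide": [0, 0, 0], "claw": 38}, {"dr": [0, 0, 0], "slide": [0, 0, 0], "claw": 44}, {"dr": [0, 0, 0], "slide": [0, 0, 0], "claw": 52}, {"dr": [0, 0, 0], "slide": [0, 0, 0], "claw": 60}, {"dr": [0, 0, 0], "slide": [0, 0, 0], "claw": 64}, {"dr": [0, 0, 0], "slide": [0, 0, 0.1], "claw": 64}]'

```text
time_s: 24.68
tool_pos: [0.6031, -0.0535, 0.0899]
orientation: [-0.001, 0.182, 0.983, -0.0]
force: [-0.7, -0.1, -0.1]
gripper_width: 0.064
grasp_force: 0.0
```

Emit:
move_arm --motion '[{"dr": [0, 0, 0], "slide": [0, 0, 0.3], "claw": 64}, {"dr": [0, 0, 0], "slide": [0, 0, 0.5], "claw": 64}, {"dr": [0, 0, 0], "slide": [0, 0, 0.6], "claw": 64}, {"dr": [0, 0, 0], "slide": [0, 0, 0.6], "claw": 64}, {"dr": [0, 0, 0], "slide": [0, 0, 0.5], "claw": 64}, {"dr": [0, 0, 0], "slide": [0, 0, 0.2], "claw": 64}, {"dr": [0, 0, 0], "slide": [0, 0, 0], "claw": 64}, {"dr": [0, 0, 0], "slide": [0, 0, 0], "claw": 64}]'

```text
time_s: 25.35
tool_pos: [0.604, -0.0536, 0.1992]
orientation: [0.0, 0.182, 0.983, 0.0]
force: [0.0, 0.3, -1.0]
gripper_width: 0.064
grasp_force: 0.0
```

```bash
python3 - <<'E'
from h import *
import cv2
a=bot.read_camera("scene");b=bot.read_camera("side");s=bot.observe();print(s["tool_pos"],s["force"])
A=cv2.imread("pics/scene.png")
# top of placed foot: expected projection at z=.12 and matching of fitted foot template
def pj(n,P):
    c=bot.camera_info(n);q=rot(c["attitude"]).inv().apply(np.array(P)-c["position"]);return [c["fx"]*q[0]/q[2]+c["cx"],c["fy"]*q[1]/q[2]+c["cy"]]
for n,i in(("scene",a),("side",b)):
    dx,dy=pj(n,(.6038,-.0535,.12));d2=pj(n,(.5828,-.3065,.12));u,v=map(int,d2)
    t=i[v-8:v+30,u-16:u+16];x,y=int(dx),int(dy);r=cv2.matchTemplate(i[y-30:y+50,x-35:x+35],t,5);_,m,_,l=cv2.minMaxLoc(r)
    print(n,"expected top",dx,dy,"found",x-35+l[0]+16,y-30+l[1]+8,m)
    d=np.abs(i.astype(int)-cv2.imread(f"pics/{n}.png")).max(2)>60
    k,_,st,ce=cv2.connectedComponentsWithStats(d.astype(np.uint8));print([(st[j,4],ce[j].round()) for j in range(1,k) if st[j,4]>25])
E
```

```text
[ 0.60269068 -0.05340068  0.19729153] [-0.70581555  0.18041277 -0.41169295]
scene expected top 275.6934786151111 192.4355935901316 found 275 194 0.5076050162315369
[(np.int32(7465), array([285.,  93.])), (np.int32(1099), array([395.,  26.])), (np.int32(1023), array([428.,  28.])), (np.int32(194), array([552.,   5.])), (np.int32(135), array([379.,  84.])), (np.int32(84), array([423.,  83.])), (np.int32(34), array([558., 142.])), (np.int32(132), array([404., 162.])), (np.int32(1952), array([471., 203.])), (np.int32(81), array([375., 254.])), (np.int32(101), array([369., 268.]))]
side expected top 287.4538475856998 187.92290175256898 found 289 187 0.3782345950603485
[(np.int32(9053), array([ 38., 117.])), (np.int32(27), array([41.,  1.])), (np.int32(1967), array([94., 16.])), (np.int32(66), array([33., 23.])), (np.int32(58), array([164.,  17.])), (np.int32(3050), array([204.,  49.])), (np.int32(35), array([287.,  45.])), (np.int32(226), array([305.,  61.])), (np.int32(187), array([297.,  81.])), (np.int32(1871), array([290., 128.])), (np.int32(52), array([  1., 131.])), (np.int32(37), array([221., 149.])), (np.int32(38), array([225., 167.])), (np.int32(31), array([179., 170.])), (np.int32(165), array([288., 202.])), (np.int32(162), array([ 94., 225.])), (np.int32(88), array([304., 221.])), (np.int32(401), array([308., 240.])), (np.int32(194), array([ 86., 238.])), (np.int32(30), array([ 43., 242.])), (np.int32(7106), array([221., 328.])), (np.int32(125), array([108., 255.])), (np.int32(89), array([ 29., 256.])), (np.int32(28), array([ 35., 250.])), (np.int32(74), array([ 52., 291.])), (np.int32(49), array([ 78., 365.])), (np.int32(166), array([ 92., 383.]))]
```

```bash
python3 -c "
from rig import bot
print(bot.close_job())"
```

```text
the job is handed in; nothing more can be done
None
```

The dowel is bottomed in the bare pad's hole and the beech foot sits on the pad, let go. I handed the job in at about 25 s; it returned no verdict. The highest force I read was about 14 N, and the last pictures show no change at the jar, card stand or display hand.

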